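# Read the returned medicine cartons and put them away

## Task

Stand every one of the loose blue-and-yellow medicine cartons upright on its narrow end on the glass plate of the code reader, all at the same time, then press the reader's button fully down and let it come up again. Then put all the cartons into the steel tray and press and release the button once more to close the reading. Leave the vials standing where they are.

Things in the scene. Friction and masses are not known exactly. Their poses are not given: they have to be found in the camera images.
- carton_1: one of two or three alike medicine cartons, white with a blue and a yellow band, closed and rigid, 30 g; starts lying flat on its broad face. Origin at the centre of the broad underside: x -28..28 mm (width), y -43..43 mm (length), z 0..36 mm (thickness). On end = its own y axis vertical (either end down). None if absent in this start
- carton_2: one of two or three alike medicine cartons, white with a blue and a yellow band, closed and rigid, 30 g; starts lying flat on its broad face. Origin at the centre of the broad underside: x -28..28 mm (width), y -43..43 mm (length), z 0..36 mm (thickness). On end = its own y axis vertical (either end down). None if absent in this start
- carton_3: one of two or three alike medicine cartons, white with a blue and a yellow band, closed and rigid, 30 g; starts lying flat on its broad face. Origin at the centre of the broad underside: x -28..28 mm (width), y -43..43 mm (length), z 0..36 mm (thickness). On end = its own y axis vertical (either end down). None if absent in this start
- code_reader: flat code reader, fixed to the table: a white plate 170 mm (own x) by 120 mm (own y) with a glass window, its top 14 mm above the table; origin on the table under the centre of the plate. On its -x side (towards the robot), x from -155 to -85 mm, a white console 120 mm wide and 32 mm high carries the button. z up
- read_button (a joint): the reader's push button on the console, round, white, 32 mm across: 0 m up, 0.006 m fully down; a spring pushes it up, about 5 N when fully down
- read_button_top (a point): centre of the top face of the push button, on the console at x = -120 mm, y = 0 in the reader's frame; it moves down with the button
- steel_tray: shallow open steel tray, loose, 0.7 kg, 180 mm (own x) by 140 mm (own y) outside, rim 22 mm high, walls and floor 3 mm; origin at the centre of its underside, z up
- vial_red_label: bystander: small medicine vial, white with a grey cap and a red-white-blue label, 25 mm across, 56 mm high, standing upright on the table; origin at the centre of its foot, z up. Not part of the job
- vial_clear: bystander: small medicine vial, white-and-clear with a grey cap, 30 mm across, 62 mm high, standing upright on the table; origin at the centre of its foot, z up. Not part of the job

How it is judged:
By the outcome, as a careful person would: the job done as asked, in the order asked, and still so for the second after the job is handed in, with the robot touching nothing.
Of carton_1, carton_2, carton_3 only 2 to 3 are there at a start; the rules pass over those that are not, and their reading is None.
At some moment in a run one of carton_1, carton_2, carton_3 may be knocked a few centimetres aside while the robot is not near it.
Once in a run the grip may slacken for a moment while it holds something.
It also fails if it takes over 210 s, if anything falls off the work surface, if the arm or the gripper's body presses on something with over 40 N, if the wrist force passes 120 N, or if a joint passes its speed limit or range.

## Robot

A 7-joint arm with a two-finger parallel gripper is mounted at the origin on a cart in front of the work surface, level with it; the furniture and walls round the work are solid. World frame = base frame: x ahead of the robot, y to its left, z up, the work surface at z = 0. Lengths are in mm, angles in rad, forces in N, time in s.
With the tool pointing down it reaches from about 400 to 875 mm from the base axis. Payload 6.5 kg.
Tool frame: the origin (TCP) lies midway between the tips of the shut fingers; the grasp point (between the pads) lies 19 mm behind it (env.pinch_z is the distance from the TCP to the grasp point, in mm); z points along the fingers, y is the line along which they close (so a half turn about z gives the same grasp; the last joint's range is limited). The gripper opens to 85 mm and grips with 20 to 120 N. Pads are 22 mm wide; open, the fingers measure 114 mm over their backs; the gripper's body (76 mm by 85 mm) begins 54 mm behind the grasp point. The pads swing forward as they close: fully open they stand 13 mm farther back than shut.
Start: joints at [1.147, 0.536, -0.004, 1.538, 0.003, 1.067, -0.071], TCP at [227.635, -608.829, 231.29] pointing down, gripper open.
Joint ranges: [-2.7, 2.7], [-0.37, 2.16], [-1.27, 1.26], [0.24, 2.4], [-1.31, 4.45], [0.19, 1.91], [-2.76, 2.76]. Speed limits (rad/s): [2.39, 2.39, 3.14, 3.14, 3.14, 3.14, 3.14].

## Interface

Orientations are given as a unit quaternion [x, y, z, w].
In Python, from station import env gives the robot as it stands.
- The arm moves only by the shell command python3 nudge.py FILE [OPENING] [FORCE], which reads ROWS from the file FILE. ROWS is one flat JSON list of numbers that holds 1 to 10 rows one after another, with no inner brackets; each row has 6 numbers: dx, dy, dz in units of 50 mm, then a rotation vector rx, ry, rz in rad; each row shifts and turns the commanded pose from where the row before left it, along the tool's axes as they then stand; what a row does not reach is not made up. A row lasts 1/12 s, in which the tool goes at most 41.7 mm and 0.125 rad, less where a joint would pass 70% of its speed; a pose out of reach is approached as far as the arm can. OPENING is the finger opening in mm, set as the command begins (- or left out keeps the last). The fingers move at their own pace and stop on an object; FORCE is the grip in N (left out, the last holds). Time passes only in rows, so rows that do not move let the fingers close. It prints the time, the measured TCP pose, the force, the opening and the grip force at its end. Input that does not fit is refused with a message, and nothing moves.
- env.observe(): the state, without advancing time (a new reading comes with each control period).
- env.camera(name): name is "scene" or "top"; returns a dict with "image" (420x560x3 uint8, blue, green, red), "vfov" (degrees; the focal length in pixels is half the picture's height over the tangent of half this angle, whatever the lens; pixels are square), "cx", "cy" (the principal point, pixels), "distortion" ([k1, k2, p1, p2, k3] as OpenCV has them; the pictures are not rectified), "position" and "orientation" of the camera in the world. Camera axes: x right, y down, z forward; pixel columns grow to the right and rows downward; lengths in mm; the calibration is good to about 2 mm. A picture is of the moment at which its call begins. There is no depth.
- env.sign_off(): hands the job in; it is judged then, once.
The state is a dict: "time_s": time; "qpos": joint angles; "joint_velocities": joint speeds; "tau": joint torques, N m; "eef_pos": TCP position; "tcp_rot": TCP orientation; "wrist_force": force on the tool from outside, world axes, zero at the start; "torque": the same for the moment, N m; "width": finger opening in mm; "grip_force": force on a finger pad.
Only numpy, scipy, OpenCV 4.12 (cv2) and the standard library are available. Lean on these libraries where they do the work, as an engineer would, in place of code of your own. Each camera call takes 0.05 s, during which the arm holds its last target. There are 200 camera calls.

## Working session

There is one attempt and no reset: what is moved stays moved. The work goes in short steps, Python scripts to look and compute and a shell command to move; the robot and the scene stay as the last step left them, time stands still between calls to the robot, and variables do not carry over. Pictures are saved under pics/ and viewed, at most 14 in all, crops included, and the job is handed in when it is done.

```bash
ls; mkdir -p pics; python3 - <<'E'
from station import env
import cv2
s=env.observe();print(s, env.pinch_z)
for n in("scene","top"):
    c=env.camera(n);cv2.imwrite(f"pics/{n}0.png",c["image"]);print({k:v for k,v in c.items() if k!="image"})
E
```

```text
nudge.py
pics
station.py
{'time_s': 0.0, 'qpos': array([ 1.14680404,  0.53715657, -0.00443421,  1.53885619,  0.0026054 ,
        1.06730317, -0.07122626]), 'joint_velocities': array([ 1.30498585e-04,  2.13052163e-03, -3.37037936e-04,  5.60812152e-06,
       -7.34830502e-04, -4.59093070e-04, -8.18766691e-04]), 'tau': array([ 5.69768981e-04, -5.83417904e+01,  1.04900301e+00, -2.59103930e+01,
        1.22880482e-02,  9.57117387e-03, -9.04084573e-06]), 'eef_pos': array([ 227.39537475, -608.26039282,  230.42595526]), 'tcp_rot': array([ 9.84036398e-01,  1.77965250e-01, -2.17891589e-04, -8.30683818e-04]), 'wrist_force': array([-0.50867957, -0.40140367, -0.03223952]), 'torque': array([-0.03805358, -0.0341708 , -0.01107752]), 'grip_force': 0.0, 'width': 85.60219950495626} 18.700000000000003
{'vfov': 42.776796776226476, 'cx': 275.7413271773453, 'cy': 202.96997678318812, 'distortion': array([-0.08574739,  0.        ,  0.        ,  0.        ,  0.        ]), 'position': array([-343.17504574,  708.86398189,  538.97511334]), 'orientation': array([-0.42972008,  0.72587242, -0.46211558,  0.27367694])}
{'vfov': 43.35175187711782, 'cx': 273.6087380156758, 'cy': 205.92929423434867, 'distortion': array([-0.1736706,  0.       ,  0.       ,  0.       ,  0.       ]), 'position': array([ 382.86364927,  225.493096  , 1116.17514966]), 'orientation': array([ 0.71529498, -0.69530104,  0.05610901, -0.04196826])}
```
View pics/top0.png

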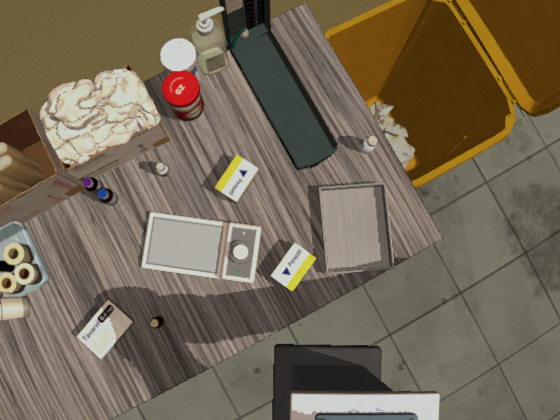

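View pics/scene0.png

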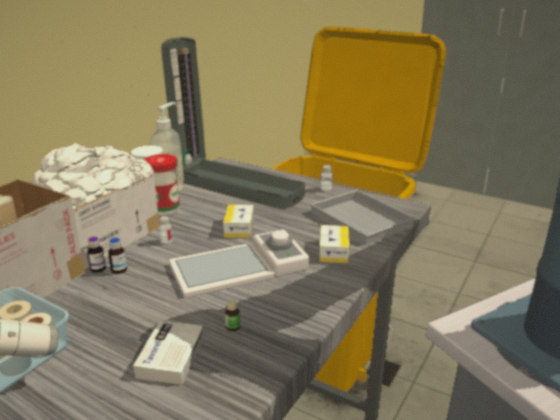

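```bash
cat > h.py <<'E'
from station import env
import cv2, numpy as np
from scipy.spatial.transform import Rotation as R
def K(c):
    f=c["image"].shape[0]/2/np.tan(np.radians(c["vfov"])/2)
    return np.array([[f,0,c["cx"]],[0,f,c["cy"]],[0,0,1]])
def rays(c,px):
    u=cv2.undistortPoints(np.array(px,float).reshape(-1,1,2),K(c),c["distortion"]).reshape(-1,2)
    return R.from_quat(c["orientation"]).apply(np.c_[u,np.ones(len(u))])
def plane(c,px,z):
    d=rays(c,px);return c["position"]+d*((z-c["position"][2])/d[:,2])[:,None]
def proj(c,P):
    r=R.from_quat(c["orientation"]).inv()
    return cv2.projectPoints(r.apply(np.atleast_2d(P)-c["position"]).astype(float),np.zeros(3),np.zeros(3),K(c),c["distortion"])[0].reshape(-1,2)
def tri(c1,p1,c2,p2):
    a=rays(c1,[p1])[0];b=rays(c2,[p2])[0]
    t=np.linalg.lstsq(np.c_[a,-b],c2["position"]-c1["position"],rcond=None)[0]
    x=c1["position"]+a*t[0];y=c2["position"]+b*t[1];return (x+y)/2,np.linalg.norm(x-y)
def blobs(c,lo,hi,amin=60):
    m=cv2.inRange(cv2.cvtColor(c["image"],cv2.COLOR_BGR2HSV),lo,hi)
    n,l,s,ce=cv2.connectedComponentsWithStats(m);return [(i,s[i],ce[i]) for i in range(1,n) if s[i][4]>=amin],l
E
cat > m.py <<'E'
from h import *
T=env.camera("top");S=env.camera("scene")
for n,c in(("top",T),("scene",S)):
    for lo,hi,k in(((22,110,90),(34,255,255),"yel"),((100,90,30),(125,255,255),"blue")):
        for i,s,ce in blobs(c,lo,hi,25)[0]:
            if s[4]<3000: print(n,k,s,ce.round(1),plane(c,[ce],36)[0].round(0))
E
python3 m.py
python3 - <<'E'
from h import *
T=env.camera("top");S=env.camera("scene")
a=cv2.resize(T["image"][130:300,130:410],None,fx=2.8,fy=2.8,interpolation=cv2.INTER_CUBIC)
cv2.imwrite("pics/tc.png",a)
a=cv2.resize(S["image"][180:320,160:440],None,fx=2.8,fy=2.8,interpolation=cv2.INTER_CUBIC)
cv2.imwrite("pics/sc.png",a)
E
```

```text
top yel [109  59  19   7  40] [118.7  61.6] [844. 555.  36.]
top yel [139  58   8  12  26] [141.4  62.7] [842. 504.  36.]
top yel [215 155  28  37 332] [228.  172.7] [601. 303.  36.]
top yel [286 253  30  38 348] [300.7 272.2] [399. 147.  36.]
top blue [ 97 188  10  11  78] [101.7 193.1] [551. 567.  36.]
scene yel [298  25  33 128 258] [307.7  83.8] [1589. -507.   36.]
scene yel [332  25  56  17 157] [365.8  30.9] [ 2908. -1830.    36.]
scene yel [391  28  31  10  61] [404.   31.5] [ 2762. -2071.    36.]
scene yel [338  32  20  18  88] [348.3  39.4] [ 2600. -1450.    36.]
scene yel [403  33  25  16  63] [413.1  39.2] [ 2425. -1855.    36.]
scene yel [318  37  20  12  60] [328.5  42.4] [ 2550. -1259.    36.]
scene yel [378  38  13  10  32] [384.6  42.5] [ 2387. -1580.    36.]
scene yel [321  52  14  11  42] [327.7  57.9] [2079. -937.   36.]
scene yel [310  65  11  13  32] [313.8  71.2] [1808. -677.   36.]
scene yel [325  66   6  13  27] [327.5  71.4] [1774. -732.   36.]
scene yel [325  80  10  10  32] [329.3  85.1] [1525. -574.   36.]
scene yel [304 101  18  21  87] [312.9 113.4] [1183. -275.   36.]
scene yel [319 109   9  12  27] [323.9 114.5] [1153. -301.   36.]
scene yel [340 114  13  12  45] [346.4 119.6] [1065. -332.   36.]
scene yel [313 122  15  21  91] [319.5 132.1] [ 991. -178.   36.]
scene yel [271 139 112  29 636] [329.5 153.3] [815. -96.  36.]
scene yel [277 160  27  14  74] [289.8 165.9] [784.  49.  36.]
scene yel [357 164  10  10  30] [362.  168.4] [ 679. -106.   36.]
scene yel [371 165  44  33 321] [398.4 180.3] [ 572. -136.   36.]
scene yel [223 204  12  19 145] [229. 213.] [605. 303.  36.]
scene yel [340 225  10  22 190] [344.2 235.9] [403. 146.  36.]
scene yel [224 233  26   5 114] [236.  234.9] [509. 331.  36.]
scene yel [319 257  29   6 135] [333.4 259.9] [338. 216.  36.]
scene yel [349 351   9  12  35] [352.8 356.6] [110. 339.  36.]
scene blue [110 238   9   5  32] [114.1 239.8] [604. 548.  36.]
```

View pics/tc.png

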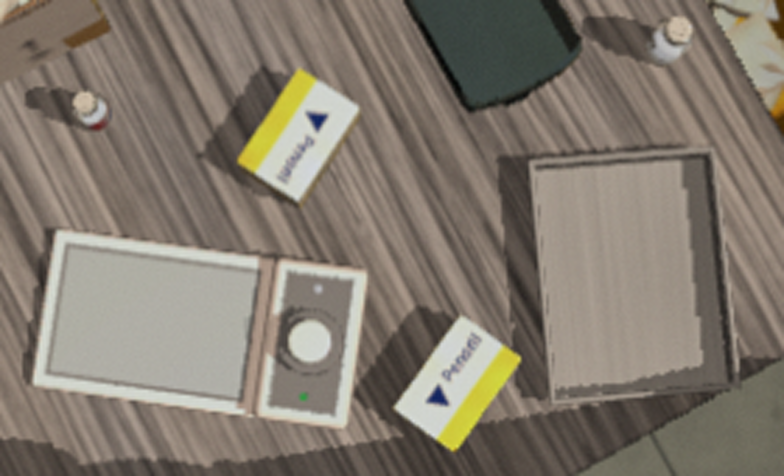

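View pics/sc.png

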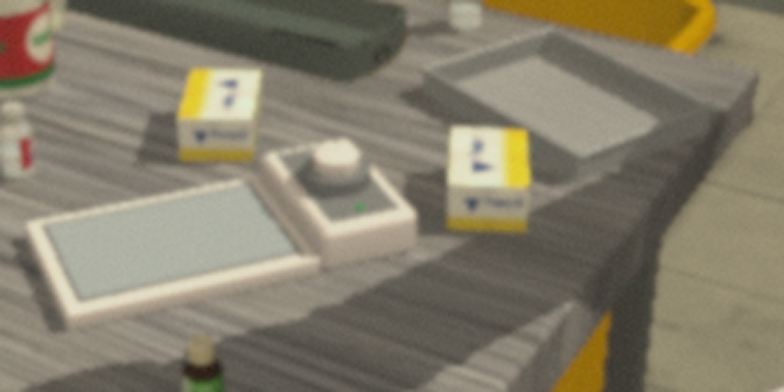

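```bash
python3 - <<'E'
from h import *
T=env.camera("top");S=env.camera("scene")
t=lambda L:np.array(L)/2.8+130
s=lambda L:np.array(L)/2.8+[160,180]
for n,L,z in(("A",[(300,69),(240,160),(298,203),(359,108)],36),("B",[(464,316),(521,358),(455,450),(394,407)],36),("plate",[(57,229),(270,255),(250,413),(34,385)],14),("console",[(275,258),(367,268),(346,427),(258,415)],32),("tray",[(531,160),(712,150),(738,388),(552,402)],22)):
    P=plane(T,t(L),z);print(n,P[:,:2].round(0).tolist(),"c",P.mean(0).round(1),"sides",np.linalg.norm(P-np.roll(P,-1,0),axis=1).round(0),"ang",[round(float(np.degrees(np.arctan2(*(q-p)[1::-1]))),1) for p,q in zip(P,np.roll(P,-1,0))])
for n,a,b in(("btn",(310,341),(338,155)),("A yel far",(300,69),(262,69)),("A w",(298,203),(180,116)),("plateL",(57,229),(248,180)),("plate far-left",(34,385),(27,228)),("glass",(62,245),(248,188)),("trayNE",(738,388),(575,172)),("B1",(464,316),(527,130))):
    print(n,tri(T,t([a])[0],S,s([b])[0]))
print("yel",tri(T,(228,172.7),S,(229,213)),tri(T,(300.7,272.2),S,(344.2,235.9)))
for n,P in(("A corners",plane(T,t([(300,69),(240,160),(298,203),(359,108)]),36)),("B",plane(T,t([(464,316),(521,358),(455,450),(394,407)]),36))): print(n,((proj(S,P)-[160,180])*2.8).round(0).tolist())
print(plane(T,[[162,172],[369,148]],5).round(0))
E
```

```text
A [[640.0, 285.0], [570.0, 327.0], [539.0, 283.0], [612.0, 240.0]] c [590.2 283.8  36. ] sides [82. 54. 84. 53.] ang [149.3, -125.0, -30.4, 57.7]
B [[459.0, 159.0], [429.0, 116.0], [361.0, 163.0], [391.0, 208.0]] c [410.4 161.4  36. ] sides [52. 82. 54. 84.] ang [-124.9, 145.5, 56.4, -36.1]
plate [[517.0, 466.0], [502.0, 304.0], [384.0, 314.0], [399.0, 477.0]] c [450.6 389.9  14. ] sides [163. 119. 163. 118.] ang [-95.2, 174.9, 84.7, -5.4]
console [[498.0, 299.0], [493.0, 231.0], [376.0, 242.0], [383.0, 307.0]] c [437.4 269.5  32. ] sides [ 68. 117.  65. 116.] ang [-94.5, 174.2, 84.0, -4.1]
tray [[579.0, 110.0], [591.0, -29.0], [411.0, -49.0], [398.0, 91.0]] c [494.9  30.7  22. ] sides [139. 181. 141. 182.] ang [-84.9, -173.7, 95.4, 5.8]
btn (array([436.89462906, 270.00906622,  53.244619  ]), np.float64(0.6027072974056025))
A yel far (array([624.50361076, 262.61970595,  43.25838333]), np.float64(51.6663055496755))
A w (array([550.85144959, 307.40588391,  38.83156636]), np.float64(54.904733381103554))
plateL (array([471.51762255, 394.41671367,  70.06213013]), np.float64(136.62040163934628))
plate far-left (array([405.10623238, 480.4077862 ,  70.98049588]), np.float64(35.393206292975705))
glass (array([463.17543492, 394.37281573,  66.34644868]), np.float64(128.46454071295773))
trayNE (array([443.07984558, -12.83869381, -30.68361799]), np.float64(113.4676873183508))
B1 (array([443.73816792, 138.61524637,  37.94307577]), np.float64(50.31272397488834))
yel (array([601.20084185, 303.36700441,  37.6355857 ]), np.float64(1.685950510399256)) (array([399.86865557, 147.78865558,  37.65612549]), np.float64(1.5946576362146712))
A corners [[195.0, 70.0], [183.0, 118.0], [255.0, 121.0], [263.0, 72.0]]
B [[457.0, 128.0], [529.0, 131.0], [532.0, 188.0], [451.0, 184.0]]
[[605. 447.   5.]
 [672.   1.   5.]]
```

```bash
cat > c.py <<'E'
import sys
from h import *
# grasp-point target x y z, tool-x yaw deg, tilt phi deg -> delta along present tool axes (mm) and rotvec, rotation about the TCP
def go(x,y,z,yaw,phi):
    s=env.observe();C=R.from_quat(s["tcp_rot"]);a=np.radians(yaw)
    Tg=R.from_matrix(np.array([[np.cos(a),np.sin(a),0],[np.sin(a),-np.cos(a),0],[0,0,-1]]))*R.from_euler("y",phi,degrees=True)
    tcp=np.array([x,y,z])+Tg.apply([0,0,env.pinch_z])
    d=C.inv().apply(tcp-s["eef_pos"]);rv=(C.inv()*Tg).as_rotvec();d2=Tg.inv().apply(tcp-s["eef_pos"])
    M=C.as_matrix();g=s["eef_pos"]-M[:,2]*env.pinch_z
    print("shift first:",d.round(1),"or turn first then:",d2.round(1),"turn",rv.round(3),"| grasp pt",g.round(1),"yaw",np.degrees(np.arctan2(M[1,0],M[0,0])).round(1),"q",s["qpos"].round(2),"F",s["wrist_force"].round(1),"w",round(s["width"],1),"g",round(s["grip_force"],1),"t",round(s["time_s"],1))
go(*map(float,sys.argv[1:6]))
E
python3 c.py 577 292 200 149 0
```

```text
shift first: [ 642.7 -721.3   50. ] or turn first then: [164.4 952.   49.8] turn [-0.    -0.    -2.243] | grasp pt [ 227.6 -608.7  249.8] yaw 20.5 q [ 1.15  0.54 -0.    1.54  0.    1.07 -0.07] F [ 0.7 -0.3  0.1] w 85.5 g 0.0 t 0.4
```

The manual's scale: shifts go in units of 50 mm. Converting my numbers, -30 mm is -0.6, 27 mm is 0.54.

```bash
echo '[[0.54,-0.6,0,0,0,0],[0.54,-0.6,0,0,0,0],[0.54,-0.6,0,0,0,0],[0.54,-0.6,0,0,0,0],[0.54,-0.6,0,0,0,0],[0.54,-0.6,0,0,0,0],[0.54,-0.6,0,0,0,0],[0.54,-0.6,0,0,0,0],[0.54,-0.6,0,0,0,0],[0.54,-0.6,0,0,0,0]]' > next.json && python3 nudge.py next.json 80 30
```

```text
refused: ROWS must be one flat list, 6 numbers to a row, no inner brackets. Nothing was moved.
```

I used the wrong layout. The manual says one flat list, 6 numbers to a row, no inner brackets; once more.

```bash
echo '[0.54,-0.6,0,0,0,0,0.54,-0.6,0,0,0,0,0.54,-0.6,0,0,0,0,0.54,-0.6,0,0,0,0,0.54,-0.6,0,0,0,0,0.54,-0.6,0,0,0,0,0.54,-0.6,0,0,0,0,0.54,-0.6,0,0,0,0,0.54,-0.6,0,0,0,0,0.54,-0.6,0,0,0,0]' > next.json && python3 nudge.py next.json 80 30
echo '[0,0,0,0,0,-0.12,0,0,0,0,0,-0.12,0,0,0,0,0,-0.12,0,0,0,0,0,-0.12,0,0,0,0,0,-0.12,0,0,0,0,0,-0.12,0,0,0,0,0,-0.12,0,0,0,0,0,-0.12,0,0,0,0,0,-0.12,0,0,0,0,0,-0.12]' > next.json && python3 nudge.py next.json
python3 c.py 577 292 200 149 0
```

```text
time_s: 1.23
eef_pos: [375.8, -231.5, 231.6]
tcp_rot: [0.984, 0.178, 0.0, 0.0]
wrist_force: [1.3, 0.1, 0.5]
width: 80.1
grip_force: 0.0
time_s: 2.07
eef_pos: [375.5, -233.3, 231.4]
tcp_rot: [0.71, 0.705, -0.0, 0.0]
wrist_force: [0.2, -0.9, 0.8]
width: 79.7
grip_force: 0.0
shift first: [526.8 197.8  50. ] or turn first then: [ 97.8 554.1  50.1] turn [ 0.     0.    -1.037] | grasp pt [ 375.5 -233.3  250.1] yaw 89.6 q [ 0.77  0.2  -0.35  2.05  0.09  0.91  0.36] F [ 0.2 -0.9  0.8] w 79.7 g 0.0 t 2.1
```

```bash
echo '[0.752,0.28,0,0,0,0,0.752,0.28,0,0,0,0,0.752,0.28,0,0,0,0,0.752,0.28,0,0,0,0,0.752,0.28,0,0,0,0,0.752,0.28,0,0,0,0,0.752,0.28,0,0,0,0,0.752,0.28,0,0,0,0,0.752,0.28,0,0,0,0,0.752,0.28,0,0,0,0]' > next.json && python3 nudge.py next.json 
echo '[0.752,0.28,0,0,0,0,0.752,0.28,0,0,0,0,0.752,0.28,0,0,0,0,0.752,0.28,0,0,0,0,0,0,0,0,0,0]' > next.json && python3 nudge.py next.json 
echo '[0,0,0,0,0,-0.12,0,0,0,0,0,-0.12,0,0,0,0,0,-0.12,0,0,0,0,0,-0.12,0,0,0,0,0,-0.12,0,0,0,0,0,-0.12,0,0,0,0,0,-0.12,0,0,0,0,0,-0.12,0,0,0,0,0,-0.077,0,0,0,0,0,0]' > next.json && python3 nudge.py next.json
python3 c.py 577 292 120 149.5 -35; python3 m.py | grep top
```

```text
time_s: 2.9
eef_pos: [520.9, 142.6, 231.4]
tcp_rot: [0.712, 0.702, 0.0, 0.0]
wrist_force: [1.1, 0.2, -0.6]
width: 80.1
grip_force: 0.0
time_s: 3.32
eef_pos: [577.7, 300.0, 231.2]
tcp_rot: [0.709, 0.705, 0.002, -0.002]
wrist_force: [-2.0, 0.3, 0.7]
width: 79.8
grip_force: 0.0
time_s: 4.15
eef_pos: [578.4, 290.2, 231.0]
tcp_rot: [0.269, 0.963, -0.0, -0.0]
wrist_force: [-0.4, 0.3, 0.6]
width: 80.2
grip_force: 0.0
shift first: [ -8.6   1.  126.4] or turn first then: [ 65.4   0.9 108.4] turn [-0.004 -0.611 -0.012] | grasp pt [578.4 290.2 249.7] yaw 148.8 q [-0.04  0.65 -0.76  1.51  0.47  1.17  0.14] F [-0.4  0.3  0.6] w 80.2 g 0.0 t 4.2
top yel [270   0  10  11  33] [274.    4.5] [990. 217.  36.]
top yel [282   0  14  11  51] [287.8   5.2] [990. 186.  36.]
top yel [310   0  11  11  35] [314.3   3.5] [997. 127.  36.]
top yel [319   0  13   7  25] [324.4   2.3] [1001.  104.   36.]
top yel [148  40  10   8  27] [152.7  44.2] [886. 482.  36.]
top yel [141  70   6  12  28] [143.6  75.7] [812. 496.  36.]
top yel [31 99 10 13 36] [ 36.1 105.2] [742. 735.  36.]
top yel [215 169  19  23 194] [223.4 179.5] [586. 312.  36.]
top yel [286 253  30  39 343] [300.8 272.1] [400. 147.  36.]
top blue [ 97 188  10  11  78] [101.7 193.1] [551. 567.  36.]
```

```bash
echo '[0,0,0,0,-0.122,0,0,0,0,0,-0.122,0,0,0,0,0,-0.122,0,0,0,0,0,-0.122,0,0,0,0,0,-0.122,0,0,0,0,0,0,-0.012,0,0,0,0,0,0]' > next.json && python3 nudge.py next.json 
python3 c.py 577 292 100 149.5 -35
```

```text
time_s: 4.83
eef_pos: [576.2, 292.7, 230.7]
tcp_rot: [0.25, 0.921, -0.083, 0.288]
wrist_force: [0.0, 0.4, 0.9]
width: 79.9
grip_force: 0.0
shift first: [ 73.8   1.  126.5] or turn first then: [ 74.1  -0.2 126.3] turn [-0.007 -0.003  0.004] | grasp pt [567.1 298.2 246. ] yaw 149.8 q [-0.45  0.53 -0.52  1.79  1.02  1.09 -0.46] F [0.  0.4 0.9] w 79.9 g 0.0 t 4.8
```

Scaled: 31.5 mm is 0.63, 18.5 mm is 0.37.

```bash
echo '[0.37,0,0.63,0,0,0,0.37,0,0.63,0,0,0,0.37,0,0.63,0,0,0,0.37,0,0.63,0,0,0,0,0,0,0,0,0]' > next.json && python3 nudge.py next.json 
python3 c.py 577 292 26 149.5 -35; python3 - <<'E'
from h import *
T=env.camera("top");S=env.camera("scene")
a=cv2.resize(T["image"][130:250,170:310],None,fx=2.8,fy=2.8);b=cv2.resize(S["image"][150:270,180:320],None,fx=2.8,fy=2.8)
cv2.imwrite("pics/a1.png",np.hstack([a,b]))
E
```

```text
time_s: 5.25
eef_pos: [586.3, 278.4, 78.8]
tcp_rot: [0.253, 0.92, -0.087, 0.285]
wrist_force: [-1.1, -0.6, -0.2]
width: 79.9
grip_force: 0.0
shift first: [42.2  8.1 53.5] or turn first then: [42.5  7.  53.4] turn [-0.019 -0.006  0.001] | grasp pt [577.3 284.2  94.2] yaw 149.6 q [-0.5   0.75 -0.42  1.84  1.24  0.94 -0.73] F [-1.1 -0.6 -0.2] w 79.9 g 0.0 t 5.2
```

View pics/a1.png

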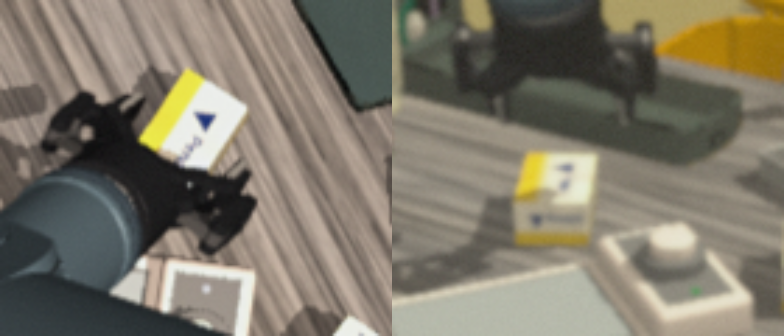

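Scaled: 4 mm is 0.08, 13.5 mm is 0.27.

```bash
echo '[0,0.08,0,-0.018,0,0,0,0.08,0,0,0,0,0.21,0,0.27,0,0,0,0.21,0,0.27,0,0,0,0,0,0,0,0,0]' > next.json && python3 nudge.py next.json 
python3 c.py 577 292 26 149.5 -35
```

```text
time_s: 5.77
eef_pos: [590.0, 292.1, 51.2]
tcp_rot: [0.249, 0.921, -0.074, 0.291]
wrist_force: [0.2, 0.3, 0.6]
width: 80.4
grip_force: 0.0
shift first: [23.5 -7.1 32.9] or turn first then: [23.6 -6.7 32.9] turn [ 0.01  -0.002  0.   ] | grasp pt [580.7 297.4  66.5] yaw 149.5 q [-0.52  0.8  -0.4   1.84  1.31  0.91 -0.8 ] F [0.2 0.3 0.6] w 80.4 g 0.0 t 5.8
```

```bash
echo '[0,0,0,0,0,0,0,0,0,0,0,0,0,0,0,0,0,0]' > next.json && python3 nudge.py next.json >/dev/null
python3 c.py 577 292 26 149.5 -35
```

```text
shift first: [25.5 -8.  34. ] or turn first then: [25.5 -7.6 34.1] turn [ 0.012  0.    -0.001] | grasp pt [581.9 297.7  68.6] yaw 149.4 q [-0.52  0.8  -0.4   1.84  1.31  0.91 -0.8 ] F [-0.4  0.1  0.2] w 80.1 g 0.0 t 6.0
```

Scaled: -8 mm is -0.16, 11.3 mm is 0.226.

```bash
echo '[0,-0.16,0,0.012,0,0,0.17,0,0.226,0,0,0,0.17,0,0.226,0,0,0,0.17,0,0.226,0,0,0,0,0,0,0,0,0,0,0,0,0,0,0,0,0,0,0,0,0]' > next.json && python3 nudge.py next.json 
python3 c.py 577 292 26 149.5 -35
```

```text
time_s: 6.6
eef_pos: [585.4, 285.7, 10.0]
tcp_rot: [0.251, 0.92, -0.08, 0.29]
wrist_force: [-0.2, 0.1, -0.4]
width: 80.2
grip_force: 0.0
shift first: [-0.6  1.2 -0.4] or turn first then: [-0.6  1.2 -0.4] turn [-0.002 -0.    -0.   ] | grasp pt [576.2 291.2  25.3] yaw 149.5 q [-0.54  0.87 -0.38  1.84  1.37  0.89 -0.88] F [-0.2  0.1 -0.4] w 80.2 g 0.0 t 6.6
```

Scaled: -19.5 mm is -0.39, -5 mm is -0.1.

```bash
echo '[0,0,0,0,0,0,0,0,0,0,0,0,0,0,0,0,0,0,0,0,0,0,0,0,0,0,0,0,0,0,0,0,0,0,0,0]' > next.json && python3 nudge.py next.json 40 50
echo '[-0.1,0,-0.14,0,0,0,-0.3,0,-0.44,0,0,0,-0.39,0,-0.56,0,0,0,-0.39,0,-0.56,0,0,0,-0.39,0,-0.56,0,0,0,-0.39,0,-0.56,0,0,0,0,0,0,0,0,0,0,0,0,0,0,0]' > next.json && python3 nudge.py next.json
python3 c.py 455 400 190 90 55
```

```text
time_s: 7.1
eef_pos: [585.5, 286.2, 10.2]
tcp_rot: [0.251, 0.92, -0.08, 0.29]
wrist_force: [-1.6, 0.5, 5.1]
width: 55.0
grip_force: 53.7
time_s: 7.77
eef_pos: [585.7, 286.7, 183.6]
tcp_rot: [0.252, 0.92, -0.078, 0.291]
wrist_force: [-0.4, -0.1, -1.4]
width: 55.2
grip_force: 53.0
shift first: [148.2  44.2 -98.5] or turn first then: [  70.2 -130.7  107.8] turn [-0.196  1.415  1.125] | grasp pt [576.4 292.2 198.9] yaw 149.3 q [-0.46  0.59 -0.49  1.82  1.1   1.02 -0.55] F [-0.4 -0.1 -1.4] w 55.2 g 53.0 t 7.8
```

```bash
echo '[0,0,0,0,0.122,0,0,0,0,0,0.122,0,0,0,0,0,0.122,0,0,0,0,0,0.122,0,0,0,0,0,0.122,0,0,0,0,0,0,0.12,0,0,0,0,0,0.12,0,0,0,0,0,0.12,0,0,0,0,0,0.12,0,0,0,0,0,0.12]' > next.json && python3 nudge.py next.json 
echo '[0,0,0,0,0,0.12,0,0,0,0,0,0.12,0,0,0,0,0,0.12,0,0,0,0,0,0.087,0,0,0,0,0.12,0,0,0,0,0,0.12,0,0,0,0,0,0.12,0,0,0,0,0,0.12,0,0,0,0,0,0,0,0,0,0,0,0,0]' > next.json && python3 nudge.py next.json 
python3 c.py 455 400 190 90 55
```

```text
time_s: 8.6
eef_pos: [583.9, 285.3, 178.9]
tcp_rot: [0.539, 0.842, -0.002, -0.001]
wrist_force: [0.2, 0.9, -0.8]
width: 55.1
grip_force: 53.0
time_s: 9.43
eef_pos: [585.1, 281.1, 177.7]
tcp_rot: [0.693, 0.681, 0.166, -0.167]
wrist_force: [-0.7, -0.2, -0.5]
width: 55.2
grip_force: 53.0
shift first: [ 117.7 -132.3   59.9] or turn first then: [  78.2 -130.1  109. ] turn [ 0.006  0.484 -0.017] | grasp pt [585.  272.6 194.3] yaw 88.9 q [ 0.25  0.69 -0.77  1.72  0.03  0.71 -0.39] F [-0.7 -0.2 -0.5] w 55.2 g 53.0 t 9.4
```

```bash
echo '[0,0,0,0,0.121,0,0,0,0,0,0.121,0,0,0,0,0,0.121,0,0,0,0,0,0.121,0,0,0,0,0,0,0,0,0,0,0,0,0,0,0,0,0,0,0]' > next.json && python3 nudge.py next.json 
python3 c.py 452 422 130 85 55
```

```text
time_s: 10.02
eef_pos: [584.0, 288.7, 182.3]
tcp_rot: [0.629, 0.625, 0.328, -0.326]
wrist_force: [0.4, -0.2, 0.9]
width: 55.1
grip_force: 53.1
shift first: [  33.1 -131.5  157.2] or turn first then: [  26.8 -143.1  148.1] turn [-0.067 -0.001  0.047] | grasp pt [583.9 273.4 193. ] yaw 89.7 q [ 0.63  1.03 -1.1   1.79 -0.15  0.58  0.02] F [ 0.4 -0.2  0.9] w 55.1 g 53.1 t 10.0
```

Scaled: -3 mm is -0.06, -33 mm is -0.66.

```bash
echo '[0,-0.66,0.3,0,0,0,0,-0.66,0.3,0,0,0,0,-0.66,0.3,0,0,0,0,-0.66,0.3,0,0,0,0.14,-0.06,0.5,-0.067,0,0.047,0.14,0,0.5,0,0,0,0,0,0,0,0,0,0,0,0,0,0,0,0,0,0,0,0,0]' > next.json && python3 nudge.py next.json 
python3 c.py 452 422 110 85 55
```

```text
time_s: 10.77
eef_pos: [448.8, 370.1, 141.2]
tcp_rot: [0.629, 0.622, 0.331, -0.33]
wrist_force: [0.3, -0.5, -1.0]
width: 55.5
grip_force: 54.0
shift first: [ 3.2  4.  79.1] or turn first then: [ 4.2 -1.3 79.1] turn [-0.066 -0.012  0.042] | grasp pt [448.7 354.7 151.7] yaw 89.2 q [ 0.55  1.03 -1.12  2.11 -0.38  0.19  0.2 ] F [ 0.3 -0.5 -1. ] w 55.5 g 54.0 t 10.8
```

Scaled: -10 mm is -0.2.

```bash
echo '[0,0,-0.2,0.098,0,-0.069,0,0,-0.2,0.098,0,-0.069,0,0,0,0.098,0,-0.069,0,0,0,0.098,0,-0.069,0,0,0,0.098,0,-0.069,0,0,0,0,0,0,0,0,0,0,0,0,0,0,0,0,0,0]' > next.json && python3 nudge.py next.json 
python3 c.py 452 422 110 125 55
```

```text
time_s: 11.43
eef_pos: [448.9, 352.3, 151.0]
tcp_rot: [0.418, 0.779, 0.223, -0.412]
wrist_force: [0.2, 0.3, -0.7]
width: 55.3
grip_force: 54.1
shift first: [-2.7 40.6 88.5] or turn first then: [-1.9 42.6 87.6] turn [ 0.023 -0.015 -0.013] | grasp pt [457.4 339.3 161.5] yaw 123.7 q [ 0.38  1.06 -1.    1.7  -0.15  0.93  0.31] F [ 0.2  0.3 -0.7] w 55.3 g 54.1 t 11.4
```

Scaled: 29 mm is 0.58, 13.5 mm is 0.27.

```bash
echo '[0,0.27,0.58,0.008,-0.005,0,0,0.27,0.58,0.008,-0.005,0,0,0.27,0.58,0.008,-0.005,0,0,0,0,0,0,0,0,0,0,0,0,0,0,0,0,0,0,0]' > next.json && python3 nudge.py next.json 
python3 c.py 457 423 72.8 124 55; python3 - <<'E'
from h import *
T=env.camera("top");S=env.camera("scene")
a=cv2.resize(T["image"][170:300,110:260],None,fx=2.6,fy=2.6);b=cv2.resize(S["image"][150:280,160:310],None,fx=2.6,fy=2.6)
cv2.imwrite("pics/a2.png",np.hstack([a,b]))
E
```

```text
time_s: 11.93
eef_pos: [442.4, 433.6, 101.7]
tcp_rot: [0.414, 0.784, 0.21, -0.412]
wrist_force: [0.3, -0.9, -0.6]
width: 55.4
grip_force: 35.3
shift first: [-33.4   6.6  21.2] or turn first then: [-33.4   6.2  21.4] turn [-0.016 -0.001 -0.003] | grasp pt [451.2 421.1 112.4] yaw 123.7 q [ 0.21  1.15 -0.96  1.64 -0.13  0.84  0.27] F [ 0.3 -0.9 -0.6] w 55.4 g 35.3 t 11.9
```

View pics/a2.png

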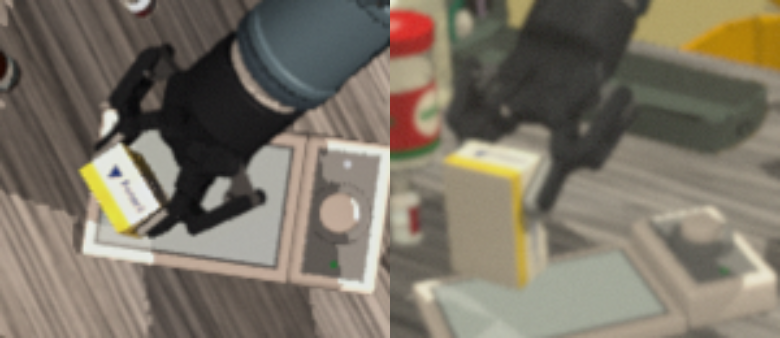

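```bash
echo '[0,0.12,0,-0.016,0,0,0,0,0,0,0,0,0,0,0,0,0,0,0,0,0,0,0,0,0,0,0,0,0,0,0,0,0,0,0,0]' > next.json && python3 nudge.py next.json 40 50
python3 c.py 457 423 72.8 124 55; python3 - <<'E'
from h import *
T=env.camera("top");S=env.camera("scene")
a=cv2.resize(T["image"][170:300,110:260],None,fx=2.6,fy=2.6);b=cv2.resize(S["image"][150:280,160:310],None,fx=2.6,fy=2.6)
cv2.imwrite("pics/a3.png",np.hstack([a,b]))
E
```

```text
time_s: 12.53
eef_pos: [447.5, 438.0, 101.7]
tcp_rot: [0.417, 0.783, 0.216, -0.409]
wrist_force: [0.7, 0.0, -1.7]
width: 54.8
grip_force: 58.5
shift first: [-33.9  -0.5  20.7] or turn first then: [-33.9  -0.5  20.8] turn [-0.001 -0.002 -0.002] | grasp pt [456.1 425.3 112.4] yaw 123.8 q [ 0.2   1.15 -0.96  1.63 -0.13  0.83  0.27] F [ 0.7  0.  -1.7] w 54.8 g 58.5 t 12.5
```

View pics/a3.png

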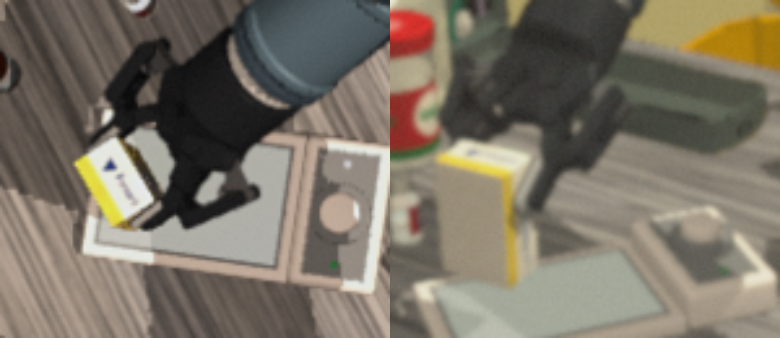

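```bash
echo '[-0.18,0,0.126,0,0,0,-0.18,0,0.126,0,0,0,-0.18,0,0.126,0,0,0,0,0,0,0,0,0,0,0,0,0,0,0,0,0,0,0,0,0]' > next.json && python3 nudge.py next.json 
python3 c.py 457 423 72.8 124 55; python3 - <<'E'
from h import *
S=env.camera("scene");T=env.camera("top")
a=cv2.resize(T["image"][170:300,110:260],None,fx=2.6,fy=2.6);b=cv2.resize(S["image"][190:320,160:310],None,fx=2.6,fy=2.6)
cv2.imwrite("pics/a4.png",np.hstack([a,b]))
E
```

```text
time_s: 13.13
eef_pos: [447.2, 438.2, 68.6]
tcp_rot: [0.417, 0.782, 0.216, -0.409]
wrist_force: [0.3, 0.2, -1.2]
width: 55.4
grip_force: 58.8
shift first: [-6.9 -0.3  1.5] or turn first then: [-6.9 -0.4  1.5] turn [-0.001 -0.002 -0.002] | grasp pt [455.8 425.4  79.3] yaw 123.8 q [ 0.19  1.2  -0.94  1.62 -0.12  0.8   0.3 ] F [ 0.3  0.2 -1.2] w 55.4 g 58.8 t 13.1
```

View pics/a4.png

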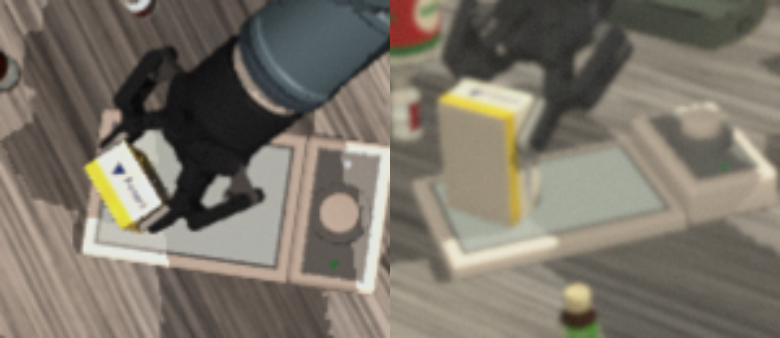

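```bash
python3 - <<'E'
from h import *
T=env.camera("top");S=env.camera("scene")
t=lambda p:np.array(p)/2.6+[110,170]
s=lambda p:(np.array(p)-[390,0])/2.6+[160,190]
A=tri(T,t((88,163)),S,s((440,97)));B=tri(T,t((128,232)),S,s((513,117)))
print(A,B,np.linalg.norm(A[0]-B[0]))
for P in(A[0],B[0]):
    print(proj(S,[P-[0,0,86]]))
print(s((443,210)),s((513,224)))
u=np.array([.09,.996,0]);v=np.array([-.996,.09,0]);c=np.array([449,390,14])
L=[c+a*u+b*v for a,b in((85,60),(85,-60),(-85,60))]
print("plate scene",((proj(S,L)-[160,190])*2.6+[390,0]).round(),"top",((proj(T,L)-[110,170])*2.6).round())
for k,p in(("carton bottom BL",(443,210)),("BR",(513,224))): print(k,plane(S,[s(p)],14),plane(S,[s(p)],20))
E
```

```text
(array([465.2543141 , 457.18010167, 104.29882907]), np.float64(1.85565772579737)) (array([415.27755922, 424.53612451, 104.33765291]), np.float64(2.0451039602160543)) 59.69344000318312
[[183.4439651  269.27122876]]
[[210.60259709 277.81513761]]
[180.38461538 270.76923077] [207.30769231 276.15384615]
plate scene [[454. 269.]
 [412. 182.]
 [692. 214.]] top [[ 79. 256.]
 [100. 109.]
 [288. 283.]]
carton bottom BL [[469.72099015 461.81157351  14.        ]] [[460.43030934 464.63516345  20.        ]]
BR [[429.47386035 425.28120238  14.        ]] [[420.64316853 428.52230207  20.        ]]
```

```bash
for i in 1 2; do echo '[-0.024,0,0.017,0,0,0,-0.024,0,0.017,0,0,0,0,0,0,0,0,0,0,0,0,0,0,0]' > next.json && python3 nudge.py next.json | grep -E "force|eef"; done
```

```text
eef_pos: [447.4, 438.0, 65.7]
wrist_force: [0.7, 0.4, -1.2]
grip_force: 58.8
eef_pos: [447.5, 438.6, 64.8]
wrist_force: [0.7, -4.5, 8.3]
grip_force: 59.8
```

The manual's scale: shifts go in units of 50 mm. Converting my numbers, 0.4 mm is 0.008, -0.3 mm is -0.006.

```bash
echo '[0.008,0,-0.006,0,0,0,0,0,0,0,0,0,0,0,0,0,0,0,0,0,0,0,0,0]' > next.json && python3 nudge.py next.json 58 20| grep -E "force|eef|wid"; echo '[0,0,0,0,0,0,0,0,0,0,0,0,0,0,0,0,0,0]' > next.json && python3 nudge.py next.json 70| grep -E "force|eef|wid"
echo '[0,0,-0.1,0,0,0,0,0,-0.3,0,0,0,0,0,-0.5,0,0,0,0,0,-0.6,0,0,0,0,0,-0.6,0,0,0,0,0,-0.6,0,0,0,0,0,0,0,0,0,0,0,0,0,0,0,0,0,0,0,0,0]' > next.json && python3 nudge.py next.json| grep -E "force|eef|wid"
python3 - <<'E'
from h import *
S=env.camera("scene");T=env.camera("top")
b=cv2.resize(S["image"][130:330,100:400],None,fx=1.3,fy=1.3);a=cv2.resize(T["image"][130:330,110:410],None,fx=1.3,fy=1.3)
cv2.imwrite("pics/a5.png",np.hstack([a,b]))
E
python3 m.py | grep -E "top yel.* [23]..\]|scene yel .(2|3).*36"
```

```text
eef_pos: [447.4, 438.0, 63.1]
wrist_force: [-0.1, 0.8, 0.5]
width: 57.8
grip_force: 0.0
eef_pos: [447.4, 438.1, 63.3]
wrist_force: [0.9, -0.9, 0.1]
width: 70.6
grip_force: 0.0
eef_pos: [508.8, 346.5, 140.5]
wrist_force: [-1.2, 0.4, 1.0]
width: 70.1
grip_force: 0.0
top yel [308   0  18  10  61] [316.8   3.9] [996. 121.  36.]
top yel [274   4  10  13  35] [278.4  10.3] [976. 207.  36.]
top yel [133  67  10  14  28] [138.8  72.8] [818. 508.  36.]
top yel [146  67  13  11  41] [150.7  72.3] [820. 481.  36.]
top yel [143 231  19  27 156] [151.3 244.1] [447. 455.  36.]
top yel [286 253  30  39 343] [300.8 272.1] [400. 147.  36.]
scene yel [381  32  18  12  49] [389.6  37.1] [ 2571. -1775.    36.]
scene yel [320  83  15   9  28] [327.5  86. ] [1514. -557.   36.]
scene yel [302  85   5  29  41] [303.7  99.4] [1367. -350.   36.]
scene yel [298 115  10  38  57] [300.7 133.8] [1004. -118.   36.]
scene yel [296 135  95  31 708] [335.2 152.6] [ 812. -113.   36.]
scene yel [276 153  31  11  41] [292.9 156.6] [840.   7.  36.]
scene yel [275 160  18   8  43] [284.3 164.2] [801.  56.  36.]
scene yel [348 164  36  17 141] [366.4 169.7] [ 666. -110.   36.]
scene yel [381 166  34  31 298] [401.5 181.6] [ 562. -137.   36.]
scene yel [340 225  10  22 189] [344.3 235.8] [403. 146.  36.]
scene yel [319 257  29   6 134] [333.3 259.8] [338. 217.  36.]
scene yel [352 351  12  11  35] [357.  354.9] [110. 332.  36.]
scene yel [351 365  15   9  38] [359.3 368.4] [ 87. 345.  36.]
```

View pics/a5.png

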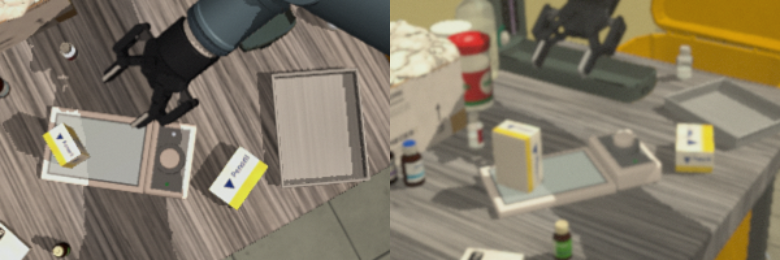

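Scaled: -20 mm is -0.4, 15 mm is 0.3.

```bash
echo '[0.3,0,-0.2,0,-0.12,0,0.3,0,-0.2,0,-0.12,0,0.3,0,-0.4,0,-0.12,0,0,0,-0.4,0,-0.12,0,0,0,0,0,-0.12,0,0,0,0,0,-0.12,0,0,0,0,0,-0.12,0,0,0,0,0,-0.12,0,0,0,0,0,0,0,0,0,0,0,0,0]' > next.json && python3 nudge.py next.json 82 50| grep -E "force|eef|wid"
python3 c.py 398 170 160 144.5 0
```

```text
eef_pos: [512.2, 341.6, 218.1]
wrist_force: [0.2, -1.6, 0.3]
width: 81.8
grip_force: 0.0
shift first: [ -77.1 -191.1   76.9] or turn first then: [  -6.7 -206.    76.8] turn [-0.001 -0.004 -0.35 ] | grasp pt [512.3 341.5 236.8] yaw 124.4 q [-0.22  0.57 -0.62  1.62  0.36  1.07 -0.35] F [ 0.2 -1.6  0.3] w 81.8 g 0.0 t 16.4
```

```bash
echo '[0,0,0,0,0,-0.117,0,0,0,0,0,-0.117,0,0,0,0,0,-0.116,-0.02,-0.68,0.1,0,0,0,-0.02,-0.68,0.1,0,0,0,-0.02,-0.68,0.1,0,0,0,-0.02,-0.68,0.1,0,0,0,-0.02,-0.68,0.1,0,0,0,-0.02,-0.68,0.1,0,0,0,0,0,0,0,0,0]' > next.json && python3 nudge.py next.json | grep -E "force|eef|wid"
echo '[0,0,0,0,-0.12,0,0,0,0,0,-0.12,0,0,0,0,0,-0.12,0,0,0,0,0,-0.12,0,0,0,0,0,-0.12,0,0,0,0,0,0,0,0,0,0,0,0,0,0,0,0,0,0,0]' > next.json && python3 nudge.py next.json | grep -E "force|eef|wid"
python3 c.py 398 170 90 144.5 -35;python3 m.py | grep -E "(top|scene) yel.* [23]..\]"
```

```text
eef_pos: [395.7, 161.4, 185.5]
wrist_force: [-0.1, -0.2, -0.9]
width: 81.9
grip_force: 0.0
eef_pos: [399.6, 166.9, 186.6]
wrist_force: [-1.0, -0.2, -0.8]
width: 81.9
grip_force: 0.0
shift first: [51.3  2.9 99.7] or turn first then: [57.9  1.6 96.1] turn [-0.015 -0.068 -0.004] | grasp pt [391.9 172.7 202.6] yaw 144.2 q [-0.36  0.3  -0.64  2.26  0.95  0.94 -0.74] F [-1.  -0.2 -0.8] w 81.9 g 0.0 t 17.9
top yel [282   0  22  10  68] [292.5   3.5] [995. 176.  36.]
top yel [316   0  13   8  36] [321.4   2.7] [1000.  111.   36.]
top yel [183  22   7  10  27] [186.6  26.4] [931. 410.  36.]
top yel [126  48  11  13  42] [130.7  54.5] [861. 530.  36.]
top yel [132  48  13  12  41] [139.6  53.2] [865. 510.  36.]
top yel [98 58 16 11 32] [106.2  63.7] [839. 583.  36.]
top yel [153  64  12  11  39] [158.4  69.9] [825. 465.  36.]
top yel [139  66   8  10  26] [142.3  71.1] [822. 500.  36.]
top yel [143 231  18  25 140] [150.6 242.7] [450. 457.  36.]
top yel [287 253  29  37 327] [301.4 271.2] [401. 146.  36.]
scene yel [390  29  31   8  55] [403.6  31.6] [ 2758. -2064.    36.]
scene yel [301  33  
[... 188 characters left out ...]
el [427 104   8  19  35] [431.1 114.4] [ 980. -634.   36.]
scene yel [319 143  46  25 354] [338.6 153.8] [ 799. -116.   36.]
scene yel [271 154  39  14  79] [294.7 158.9] [822.  11.  36.]
scene yel [372 154  10  10  33] [376.4 158.4] [ 720. -185.   36.]
scene yel [337 161  10   9  32] [341.8 164.8] [725. -74.  36.]
scene yel [348 163   8  10  26] [351.  166.6] [703. -88.  36.]
scene yel [384 166  31  31 279] [402.1 181.8] [ 560. -138.   36.]
scene yel [374 168   5  17  25] [375.7 175.4] [ 624. -106.   36.]
scene yel [340 225  10  22 189] [344.3 235.8] [403. 146.  36.]
scene yel [180 228  30  48 222] [200.5 245. ] [504. 407.  36.]
scene yel [319 257  29   6 132] [333.5 259.9] [338. 216.  36.]
```

Scaled: 25 mm is 0.5, 13 mm is 0.26.

```bash
echo '[0.26,0,0.5,0,0,0,0.26,0,0.5,0,0,0,0.26,0,0.5,0,0,0,0.26,0,0.5,-0.014,0,0,0,0,0,0,-0.06,0,0,0,0,0,0,0,0,0,0,0,0,0,0,0,0,0,0,0]' > next.json && python3 nudge.py next.json | grep -E "force|eef|wid"
python3 c.py 398 170 26 144.5 -35
```

```text
eef_pos: [405.6, 162.5, 75.2]
wrist_force: [-1.1, -1.0, -0.6]
width: 82.2
grip_force: 0.0
shift first: [36.5  1.4 53.2] or turn first then: [36.8  1.7 52.9] turn [ 0.001 -0.006 -0.007] | grasp pt [396.9 168.7  90.6] yaw 144.0 q [-0.51  0.59 -0.52  2.33  1.35  0.91 -1.21] F [-1.1 -1.  -0.6] w 82.2 g 0.0 t 18.6
```

Scaled: 0.3 mm is 0.006, 13.2 mm is 0.264.

```bash
echo '[0.184,0.006,0.264,0,0,0,0.184,0.006,0.264,0,0,0,0.184,0.008,0.264,0,0,0,0.184,0.008,0.264,0,0,0,0,0,0,0,-0.006,-0.007,0,0,0,0,0,0,0,0,0,0,0,0,0,0,0,0,0,0]' > next.json && python3 nudge.py next.json | grep -E "force|eef|wid"
python3 c.py 398 170 26 144.5 -35
```

```text
eef_pos: [406.2, 164.4, 11.4]
wrist_force: [-0.4, -0.3, 0.7]
width: 81.8
grip_force: 0.0
shift first: [-0.3 -0.3  1. ] or turn first then: [-0.3 -0.2  1. ] turn [0.002 0.001 0.001] | grasp pt [397.4 170.6  26.7] yaw 144.6 q [-0.55  0.76 -0.46  2.32  1.52  0.93 -1.41] F [-0.4 -0.3  0.7] w 81.8 g 0.0 t 19.3
```

Scaled: -28 mm is -0.56, -22 mm is -0.44.

```bash
echo '[0,0,0,0,0,0,0,0,0,0,0,0,0,0,0,0,0,0,0,0,0,0,0,0,0,0,0,0,0,0,0,0,0,0,0,0]' > next.json && python3 nudge.py next.json 40 50| grep -E "force|eef|wid"
echo '[-0.1,0,-0.14,0,0,0,-0.3,0,-0.44,0,0,0,-0.39,0,-0.56,0,0,0,-0.39,0,-0.56,0,0,0,-0.39,0,-0.56,0,0,0,0,0,0,0,0,0,0,0,0,0,0,0,0,0,0,0,0,0]' > next.json && python3 nudge.py next.json| grep -E "force|eef|wid"
python3 c.py 455 290 190 124 0
```

```text
eef_pos: [405.9, 164.5, 11.1]
wrist_force: [-3.0, 0.4, 7.9]
width: 55.4
grip_force: 52.3
eef_pos: [405.0, 164.2, 147.8]
wrist_force: [-0.5, -0.2, -1.5]
width: 55.2
grip_force: 52.8
shift first: [ 12.7 131.5 -37.6] or turn first then: [ 76.3 111.8 -23.5] turn [0.11  0.605 0.349] | grasp pt [396.2 170.5 163.1] yaw 144.7 q [-0.46  0.4  -0.57  2.31  1.14  0.94 -0.97] F [-0.5 -0.2 -1.5] w 55.2 g 52.8 t 20.5
```

Scaled: -10 mm is -0.2.

```bash
echo '[0,0,-0.2,0,0.122,0,0,0,-0.2,0,0.122,0,0,0,0,0,0.122,0,0,0,0,0,0.122,0,0,0,0,0,0.122,0,0,0,0,0,0,0.12,0,0,0,0,0,0.12,0,0,0,0,0,0.12,0,0,0,0,0,0,0,0,0,0,0,0]' > next.json && python3 nudge.py next.json| grep -E "force|eef|wid"
python3 c.py 450 340 190 124 0
```

```text
eef_pos: [394.7, 166.5, 158.1]
wrist_force: [-0.1, -0.6, -1.0]
width: 55.2
grip_force: 52.9
shift first: [111.  143.3 -21.9] or turn first then: [112.9 142.9 -13.2] turn [0.019 0.103 0.001] | grasp pt [393.3 167.9 176.7] yaw 124.0 q [-0.04  0.33 -0.63  2.16  0.44  0.75 -0.38] F [-0.1 -0.6 -1. ] w 55.2 g 52.9 t 21.3
```

```bash
echo '[0.44,0.57,-0.1,0,0,0,0.44,0.57,-0.1,0,0,0,0.44,0.57,-0.1,0,0,0,0.44,0.57,-0.1,0,0,0,0.44,0.57,-0.1,0,0,0,0,0,0,0.019,0.1,0,0,0,0,0,0.12,0,0,0,0,0,0.12,0,0,0,0,0,0.12,0,0,0,0,0,0.12,0]' > next.json && python3 nudge.py next.json| grep -E "force|eef|wid"
echo '[0,0,0,0,0.12,0,0,0,0,0,0.12,0,0,0,0,0,0.12,0,0,0,0,0,0.12,0,0,0,0,0,0,0,0,0,0,0,0,0,0,0,0,0,0,0]' > next.json && python3 nudge.py next.json| grep -E "force|eef|wid"
python3 c.py 450 343.5 110 124 55
```

```text
eef_pos: [451.6, 339.4, 176.6]
wrist_force: [-0.1, 0.6, -2.0]
width: 55.4
grip_force: 52.9
eef_pos: [450.3, 340.3, 177.2]
wrist_force: [0.3, 0.3, 0.7]
width: 55.4
grip_force: 52.9
shift first: [-53.1   1.1  59.8] or turn first then: [-53.4   1.6  59.5] turn [0.003 0.005 0.005] | grasp pt [458.7 327.6 188. ] yaw 124.5 q [ 0.42  1.04 -1.05  1.7  -0.11  0.97  0.26] F [0.3 0.3 0.7] w 55.4 g 52.9 t 22.7
```

Scaled: -8 mm is -0.16, 20 mm is 0.4.

```bash
echo '[-0.36,0.01,0.4,0,0.005,0.005,-0.36,0.01,0.4,0,0,0,-0.34,0,0.4,0,0,0,-0.16,0,0.112,0,0,0,-0.16,0,0.112,0,0,0,0,0,0,0,0,0,0,0,0,0,0,0,0,0,0,0,0,0]' > next.json && python3 nudge.py next.json| grep -E "force|eef|wid"
python3 c.py 450 343.5 72.8 124 55;python3 - <<'E'
from h import *
S=env.camera("scene");T=env.camera("top")
b=cv2.resize(S["image"][190:320,160:310],None,fx=2.6,fy=2.6);a=cv2.resize(T["image"][170:300,110:260],None,fx=2.6,fy=2.6)
cv2.imwrite("pics/a6.png",np.hstack([a,b]))
E
```

```text
eef_pos: [442.6, 355.6, 80.4]
wrist_force: [0.6, -0.1, -0.5]
width: 55.1
grip_force: 52.9
shift first: [-14.3  -0.7  11.5] or turn first then: [-14.3  -0.7  11.5] turn [ 0.006 -0.001 -0.002] | grasp pt [451.1 342.8  91.1] yaw 123.8 q [ 0.36  1.18 -0.97  1.71 -0.05  0.85  0.31] F [ 0.6 -0.1 -0.5] w 55.1 g 52.9 t 23.4
```

View pics/a6.png

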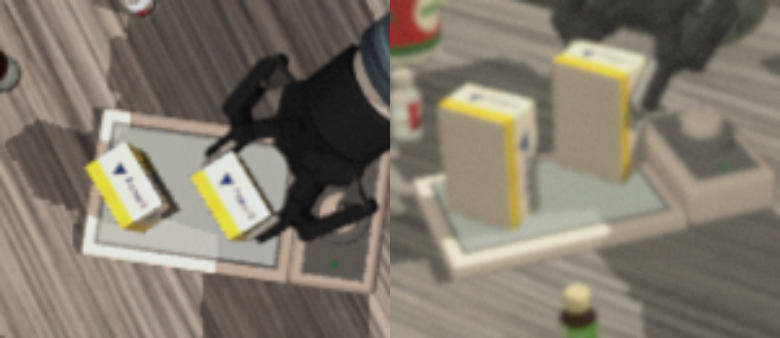

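Scaled: -5.3 mm is -0.106, 3.7 mm is 0.074.

```bash
echo '[-0.106,0,0.074,0.006,0,0,-0.106,0,0.074,0,0,0,0,0,0,0,0,0,0,0,0,0,0,0,0,0,0,0,0,0]' > next.json && python3 nudge.py next.json| grep -E "force|eef|wid"
for i in 1 2; do echo '[-0.024,0,0.017,0,0,0,0,0,0,0,0,0,0,0,0,0,0,0]' > next.json && python3 nudge.py next.json | grep -E "force|eef"; done
```

```text
eef_pos: [441.4, 355.3, 65.7]
wrist_force: [0.5, -0.8, -0.8]
width: 55.4
grip_force: 53.0
eef_pos: [441.6, 355.2, 64.3]
wrist_force: [-0.5, -0.2, 0.3]
grip_force: 53.0
eef_pos: [441.5, 355.7, 64.1]
wrist_force: [0.6, -2.7, 5.8]
grip_force: 53.3
```

Contact. Release and retreat.

```bash
echo '[0.008,0,-0.006,0,0,0,0,0,0,0,0,0,0,0,0,0,0,0,0,0,0,0,0,0]' > next.json && python3 nudge.py next.json 58 20| grep -E "force|eef|wid"; echo '[0,0,0,0,0,0,0,0,0,0,0,0,0,0,0,0,0,0]' > next.json && python3 nudge.py next.json 70| grep -E "force|eef|wid"
echo '[0,0,-0.1,0,0,0,0,0,-0.3,0,0,0,0,0,-0.5,0,0,0,0,0,-0.6,0,0,0,0,0,-0.6,0,0,0,0,0,-0.6,0,0,0,0,0,0,0,0,0,0,0,0,0,0,0,0,0,0,0,0,0]' > next.json && python3 nudge.py next.json| grep -E "force|eef|wid"
echo '[0.2,0,-0.1,0,-0.12,0,0.2,0,-0.1,0,-0.12,0,0.2,0,-0.1,0,-0.12,0,0,0,0,0,-0.12,0,0,0,0,0,-0.12,0,0,0,0,0,-0.12,0,0,0,0,0,-0.12,0,0,0,0,0,-0.12,0,0,0,0,0,0,0,0,0,0,0,0,0]' > next.json && python3 nudge.py next.json 0 30| grep -E "force|eef|wid"
python3 c.py 437 270 95 124 0
python3 - <<'E'
from h import *
S=env.camera("scene");T=env.camera("top")
b=cv2.resize(S["image"][170:320,150:330],None,fx=2.1,fy=2.1);a=cv2.resize(T["image"][170:320,110:290],None,fx=2.1,fy=2.1)
cv2.imwrite("pics/a7.png",np.hstack([a,b]))
E
```

```text
eef_pos: [441.6, 355.1, 63.2]
wrist_force: [-0.7, -0.0, -0.1]
width: 58.3
grip_force: 0.0
eef_pos: [441.6, 355.2, 63.3]
wrist_force: [-0.8, -0.8, 0.4]
width: 69.9
grip_force: 0.0
eef_pos: [503.1, 263.7, 140.5]
wrist_force: [-0.3, 0.7, -0.7]
width: 69.9
grip_force: 0.0
eef_pos: [495.4, 274.5, 172.6]
wrist_force: [0.4, -0.2, 0.4]
width: 0.0
grip_force: 0.0
shift first: [ 29.  -50.2  96.6] or turn first then: [ 28.9 -51.   96.3] turn [-0.005 -0.003  0.008] | grasp pt [495.5 274.6 191.3] yaw 124.5 q [-0.09  0.56 -0.67  1.78  0.41  0.95 -0.33] F [ 0.4 -0.2  0.4] w 0.0 g 0.0 t 26.6
```

View pics/a7.png

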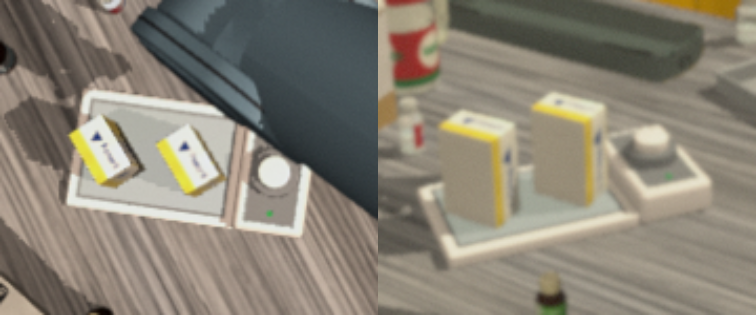

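Scaled: 10 mm is 0.2, 33 mm is 0.66.

```bash
echo '[0.2,-0.34,0.2,0,0,0,0.2,-0.34,0.4,0,0,0,0.18,-0.33,0.66,0,0,0,0,0,0.66,0,0,0,0,0,0,0,0,0,0,0,0,0,0,0,0,0,0,0,0,0]' > next.json && python3 nudge.py next.json | grep -E "force|eef|wid"
python3 c.py 437 270 80 124 0
```

```text
eef_pos: [442.0, 266.5, 78.0]
wrist_force: [0.6, 0.9, 0.9]
width: -0.1
grip_force: 0.0
shift first: [ 5.7 -2.2 16.7] or turn first then: [ 5.8 -2.2 16.7] turn [-0.003 -0.002 -0.004] | grasp pt [442.1 266.4  96.7] yaw 123.8 q [-0.16  0.62 -0.6   1.96  0.52  0.71 -0.49] F [0.6 0.9 0.9] w -0.1 g 0.0 t 27.2
```

```bash
echo '[0.114,-0.04,0.2,0,0,0,0,0,0.16,0,0,0,0,0,0,0,0,0,0,0,0,0,0,0]' > next.json && python3 nudge.py next.json | grep -E "force|eef"
for i in 1 2 3 4 5; do echo '[0,0,0.04,0,0,0,0,0,0,0,0,0,0,0,0,0,0,0]' > next.json && python3 nudge.py next.json | grep -E "wrist|eef"; done
```

```text
eef_pos: [435.4, 270.2, 59.0]
wrist_force: [0.1, -0.4, 0.7]
grip_force: 0.0
eef_pos: [435.6, 270.3, 57.2]
wrist_force: [0.2, -0.2, 0.1]
eef_pos: [435.5, 270.2, 55.0]
wrist_force: [0.2, 1.2, 0.3]
eef_pos: [435.6, 270.4, 53.1]
wrist_force: [0.1, 0.1, 0.9]
eef_pos: [435.7, 270.4, 51.2]
wrist_force: [-1.0, -0.0, 3.3]
eef_pos: [435.7, 270.4, 49.1]
wrist_force: [0.5, 0.3, 4.2]
```

```bash
for i in 1 2 3 ; do echo '[0,0,0.03,0,0,0,0,0,0,0,0,0,0,0,0,0,0,0]' > next.json && python3 nudge.py next.json | grep -E "wrist|eef"; done
```

```text
eef_pos: [435.7, 270.4, 48.1]
wrist_force: [-0.6, -1.4, 9.6]
eef_pos: [435.8, 270.5, 47.7]
wrist_force: [-5.2, -4.5, 25.3]
eef_pos: [435.8, 270.5, 47.4]
wrist_force: [-8.1, -7.1, 42.1]
```

Scaled: -10 mm is -0.2, -30 mm is -0.6.

```bash
echo '[0,0,-0.06,0,0,0,0,0,-0.2,0,0,0,0,0,-0.5,0,0,0,0,0,-0.6,0,0,0,0,0,-0.6,0,0,0,0,0,-0.6,0,0,0,0,0,-0.6,0,0,0,0,0,0,0,0,0,0,0,0,0,0,0,0,0,0,0,0,0]' > next.json && python3 nudge.py next.json 80 50| grep -E "wrist|eef"
python3 c.py 445 350 180 124 0
python3 - <<'E'
from h import *
S=env.camera("scene");T=env.camera("top")
b=cv2.resize(S["image"][170:320,150:330],None,fx=2.1,fy=2.1);a=cv2.resize(T["image"][170:320,110:290],None,fx=2.1,fy=2.1)
cv2.imwrite("pics/a8.png",np.hstack([a,b]))
E
```

```text
eef_pos: [435.7, 269.7, 201.8]
wrist_force: [-0.1, -0.7, -0.6]
shift first: [61.4 52.8 40.3] or turn first then: [61.4 52.6 40.5] turn [-0.005 -0.001 -0.001] | grasp pt [435.8 269.7 220.5] yaw 123.9 q [-0.07  0.44 -0.72  1.89  0.35  0.95 -0.36] F [-0.1 -0.7 -0.6] w 80.0 g 0.0 t 30.4
```

View pics/a8.png

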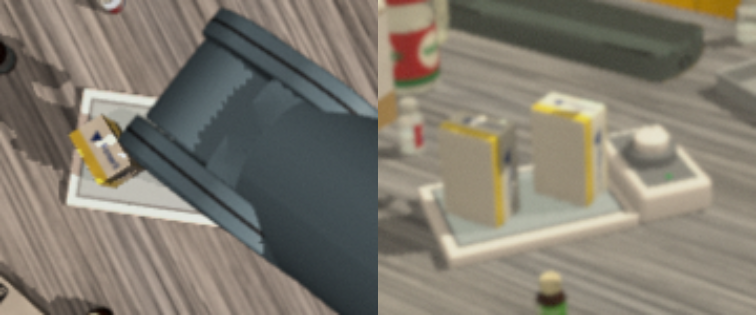

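```bash
echo '[0.61,0.52,0.2,0,0,0,0.61,0.52,0.2,0,0,0,0,0,0,0,0,0,0,0,0,0,0,0,0,0,0,0,0,0]' > next.json && python3 nudge.py next.json | grep -E "wrist|eef"
python3 c.py 445.7 349 82 124 0
python3 - <<'E'
from h import *
T=env.camera("top");t=lambda L:np.array(L)/2.1+[110,170]
for L in([(177,124),(223,187),(205,194),(158,158)],[(88,147-32),(131,172),(110,187),(69,138)]): print(plane(T,t(L),100).round(0))
E
```

```text
eef_pos: [444.3, 349.4, 181.0]
wrist_force: [0.6, -1.1, -1.0]
shift first: [ -1.2   1.7 117.7] or turn first then: [ -1.1   0.9 117.7] turn [-0.007 -0.001 -0.   ] | grasp pt [444.5 349.4 199.7] yaw 124.0 q [-0.23  0.55 -0.69  1.78  0.41  0.97 -0.5 ] F [ 0.6 -1.1 -1. ] w 80.0 g 0.0 t 30.9
[[475. 359. 100.]
 [419. 314. 100.]
 [412. 331. 100.]
 [444. 375. 100.]]
[[481. 442. 100.]
 [430. 400. 100.]
 [416. 418. 100.]
 [459. 459. 100.]]
```

```bash
echo '[-0.02,0.03,0.6,-0.006,0,0,0,0,0.6,0,0,0,0,0,0.5,0,0,0,0,0,0.36,0,0,0,0,0,0.29,0,0,0,0,0,0,0,0,0,0,0,0,0,0,0]' > next.json && python3 nudge.py next.json | grep -E "wrist|eef"
echo '[0,0,0,0,0,0,0,0,0,0,0,0,0,0,0,0,0,0,0,0,0,0,0,0,0,0,0,0,0,0,0,0,0,0,0,0]' > next.json && python3 nudge.py next.json 40 50 | grep -E "wrist|eef|wid|grip"
echo '[0,0,-0.2,0,0,0,0,0,-0.6,0,0,0,0,0,-0.7,0,0,0,0,0,-0.7,0,0,0,0,0,0,0,0,0,0,0,0,0,0,0,0,0,0,0,0,0]' > next.json && python3 nudge.py next.json | grep -E "wrist|eef|wid|grip"
python3 c.py 535 10 190 124 0
```

```text
eef_pos: [447.0, 349.4, 64.9]
wrist_force: [0.7, -0.7, 0.7]
eef_pos: [447.9, 351.0, 66.6]
wrist_force: [-0.1, -0.1, 6.4]
width: 55.2
grip_force: 53.5
eef_pos: [446.7, 349.5, 175.1]
wrist_force: [-0.4, 0.1, -0.9]
width: 55.4
grip_force: 53.0
shift first: [-330.9 -116.2    3.2] or turn first then: [-330.8 -116.6    3.8] turn [ 0.002 -0.001 -0.001] | grasp pt [446.7 349.4 193.8] yaw 123.9 q [-0.23  0.56 -0.69  1.78  0.43  0.95 -0.51] F [-0.4  0.1 -0.9] w 55.4 g 53.0 t 32.6
```

```bash
echo '[-0.66,-0.232,0,0,0,0,-0.66,-0.232,0,0,0,0,-0.66,-0.232,0,0,0,0,-0.66,-0.232,0,0,0,0,-0.66,-0.232,0,0,0,0,-0.66,-0.232,0,0,0,0,-0.66,-0.232,0,0,0,0,-0.66,-0.232,0,0,0,0,-0.66,-0.232,0,0,0,0,-0.66,-0.232,0,0,0,0]' > next.json && python3 nudge.py next.json | grep -E "wrist|eef|wid|grip"
echo '[0,0,0.6,0,0,0,0,0,0.6,0,0,0,0,0,0.6,0,0,0,0,0,0.4,0,0,0,0,0,0,0,0,0,0,0,0,0,0,0,0,0,0,0,0,0]' > next.json && python3 nudge.py next.json | grep -E "wrist|eef|wid|grip"
python3 c.py 535 10 75 124 0
```

```text
eef_pos: [533.8, 9.4, 172.9]
wrist_force: [0.5, 0.0, 0.7]
width: 55.1
grip_force: 53.1
eef_pos: [535.2, 12.0, 64.8]
wrist_force: [0.6, 0.7, -0.7]
width: 55.2
grip_force: 53.1
shift first: [-1.6 -1.3  8.5] or turn first then: [-1.5 -1.3  8.5] turn [ 0.002 -0.002 -0.001] | grasp pt [535.2  11.9  83.5] yaw 124.0 q [ 0.32  0.66 -0.55  1.92  0.52  0.7   0.05] F [ 0.6  0.7 -0.7] w 55.2 g 53.1 t 34.1
```

Scaled: 3 mm is 0.06.

```bash
echo '[0,0,0.06,0,0,0,0,0,0.06,0,0,0,0,0,0,0,0,0,0,0,0,0,0,0]' > next.json && python3 nudge.py next.json | grep -E "wrist|eef"
for i in 1 2 3; do echo '[0,0,0.03,0,0,0,0,0,0,0,0,0,0,0,0,0,0,0]' > next.json && python3 nudge.py next.json | grep -E "wrist|eef"; done
```

```text
eef_pos: [535.1, 11.6, 58.6]
wrist_force: [-0.2, 0.0, -0.2]
eef_pos: [534.9, 11.7, 56.7]
wrist_force: [0.6, -1.4, -0.2]
eef_pos: [535.1, 11.7, 55.6]
wrist_force: [-0.8, 0.2, 5.0]
eef_pos: [535.2, 11.7, 55.5]
wrist_force: [-6.1, -2.2, 22.8]
```

Contact on the tray floor. Release, lift, go to the next carton at about (451,430).

Scaled: -1.5 mm is -0.03.

```bash
echo '[0,0,-0.03,0,0,0,0,0,0,0,0,0,0,0,0,0,0,0]' > next.json && python3 nudge.py next.json | grep -E "wrist|eef"
echo '[0,0,0,0,0,0,0,0,0,0,0,0,0,0,0,0,0,0]' > next.json && python3 nudge.py next.json 70 20| grep -E "wrist|eef"
echo '[0,0,-0.4,0,0,0,0,0,-0.6,0,0,0,0,0,-0.7,0,0,0,0,0,-0.8,0,0,0,0,0,0,0,0,0,0,0,0,0,0,0,0,0,0,0,0,0]' > next.json && python3 nudge.py next.json 80| grep -E "wrist|eef"
python3 c.py 451 430 190 124 0
python3 - <<'E'
from h import *
S=env.camera("scene");T=env.camera("top")
b=cv2.resize(S["image"][150:310,160:440],None,fx=1.4,fy=1.4);a=cv2.resize(T["image"][150:310,120:400],None,fx=1.4,fy=1.4)
cv2.imwrite("pics/a9.png",np.hstack([a,b]))
for i,s,ce in blobs(T,(15,90,60),(36,255,255),25)[0]:
    if s[4]<3000 and 120<ce[0]<170 and ce[1]>200: print("yel carton 1 (z~95)",s,plane(T,[ce],95))
E
```

```text
eef_pos: [535.2, 11.7, 55.5]
wrist_force: [-2.4, -0.9, 7.7]
eef_pos: [534.7, 11.6, 54.8]
wrist_force: [-0.1, -0.4, -0.1]
eef_pos: [534.4, 11.0, 179.8]
wrist_force: [0.7, 0.6, -0.9]
shift first: [394.2 164.6   9.3] or turn first then: [394.  165.1   8.5] turn [ 0.001 -0.002 -0.001] | grasp pt [534.4  11.  198.5] yaw 123.9 q [ 0.41  0.49 -0.67  1.86  0.37  0.91  0.16] F [ 0.7  0.6 -0.9] w 80.1 g 0.0 t 36.2
yel carton 1 (z~95) [160 227  10  10  40] [[469.86211362 418.03483064  95.        ]]
yel carton 1 (z~95) [143 231  26  28 204] [[441.27586029 438.99165559  95.        ]]
yel carton 1 (z~95) [151 319   8   9  54] [[292.94749357 429.35119501  95.        ]]
```

View pics/a9.png

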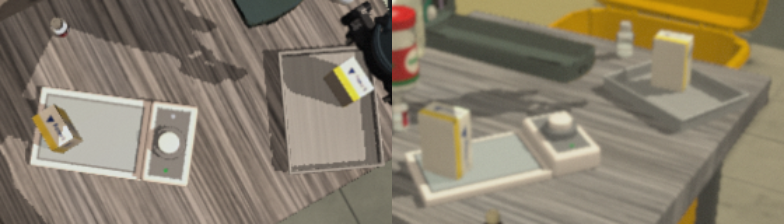

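```bash
echo '[0.72,0.3,0,0,0,0,0.72,0.3,0,0,0,0,0.72,0.3,0,0,0,0,0.72,0.3,0,0,0,0,0.72,0.3,0,0,0,0,0.72,0.3,0,0,0,0,0.72,0.3,0,0,0,0,0.72,0.3,0,0,0,0,0.72,0.3,0,0,0,0,0.72,0.3,0,0,0,0]' > next.json && python3 nudge.py next.json | grep -E "wrist|eef|wid|grip"
echo '[0.65,0.28,0,0,0,0,0,0,0,0,0,0,0,0,0,0,0,0,0,0,0,0,0,0]' > next.json && python3 nudge.py next.json | grep -E "wrist|eef"
python3 c.py 450.5 428 82 124 0
```

```text
eef_pos: [456.9, 395.0, 179.4]
wrist_force: [0.6, -0.2, 0.6]
width: 80.1
grip_force: 0.0
eef_pos: [451.4, 427.5, 179.6]
wrist_force: [-0.4, -0.7, -0.2]
shift first: [  0.8  -0.4 116.3] or turn first then: [  0.9  -0.4 116.3] turn [-0.001 -0.    -0.001] | grasp pt [451.4 427.5 198.3] yaw 124.0 q [-0.37  0.64 -0.68  1.63  0.45  1.03 -0.59] F [-0.4 -0.7 -0.2] w 80.0 g 0.0 t 37.5
```

```bash
echo '[0,0,0.6,0,0,0,0,0,0.6,0,0,0,0,0,0.5,0,0,0,0,0,0.36,0,0,0,0,0,0.26,0,0,0,0,0,0,0,0,0,0,0,0,0,0,0]' > next.json && python3 nudge.py next.json | grep -E "wrist|eef"
echo '[0,0,0,0,0,0,0,0,0,0,0,0,0,0,0,0,0,0,0,0,0,0,0,0,0,0,0,0,0,0,0,0,0,0,0,0]' > next.json && python3 nudge.py next.json 40 50 | grep -E "wrist|eef|wid|grip"
echo '[0,0,-0.2,0,0,0,0,0,-0.6,0,0,0,0,0,-0.7,0,0,0,0,0,-0.7,0,0,0,0,0,0,0,0,0,0,0,0,0,0,0,0,0,0,0,0,0]' > next.json && python3 nudge.py next.json | grep -E "wrist|eef|wid|grip"
python3 c.py 455 51 190 124 0
```

```text
eef_pos: [452.2, 427.8, 64.9]
wrist_force: [-0.0, 0.6, 0.5]
eef_pos: [452.7, 429.6, 66.8]
wrist_force: [-0.3, -0.4, 5.5]
width: 55.4
grip_force: 53.4
eef_pos: [451.6, 428.1, 175.2]
wrist_force: [0.1, -1.0, -0.8]
width: 55.3
grip_force: 53.1
shift first: [-314.8 -207.8    3.2] or turn first then: [-314.5 -208.1    3.9] turn [ 0.002 -0.001 -0.001] | grasp pt [451.6 428.1 193.9] yaw 123.9 q [-0.37  0.65 -0.67  1.64  0.46  1.02 -0.59] F [ 0.1 -1.  -0.8] w 55.3 g 53.1 t 39.2
```

Scaled: -31.5 mm is -0.63, -20.8 mm is -0.416.

```bash
echo '[-0.63,-0.416,0,0,0,0,-0.63,-0.416,0,0,0,0,-0.63,-0.416,0,0,0,0,-0.63,-0.416,0,0,0,0,-0.63,-0.416,0,0,0,0,-0.63,-0.416,0,0,0,0,-0.63,-0.416,0,0,0,0,-0.63,-0.416,0,0,0,0,-0.63,-0.416,0,0,0,0,-0.63,-0.416,0,0,0,0]' > next.json && python3 nudge.py next.json | grep -E "wrist|eef|wid|grip"
echo '[0,0,0,0,0,0,0,0,0.6,0,0,0,0,0,0.6,0,0,0,0,0,0.6,0,0,0,0,0,0.48,0,0,0,0,0,0,0,0,0,0,0,0,0,0,0,0,0,0,0,0,0]' > next.json && python3 nudge.py next.json | grep -E "wrist|eef|wid|grip"
python3 c.py 455 51 74 124 0
for i in 1 2; do echo '[0,0,0.03,0,0,0,0,0,0,0,0,0,0,0,0,0,0,0]' > next.json && python3 nudge.py next.json | grep -E "wrist|eef"; done
```

```text
eef_pos: [453.5, 49.0, 173.1]
wrist_force: [0.4, -0.3, -0.6]
width: 55.8
grip_force: 53.2
eef_pos: [454.6, 51.6, 60.3]
wrist_force: [0.7, -0.3, -0.3]
width: 55.5
grip_force: 55.0
shift first: [-0.8  0.   5. ] or turn first then: [-0.7  0.   5. ] turn [ 0.001 -0.002 -0.001] | grasp pt [454.6  51.5  79. ] yaw 124.0 q [ 0.25  0.58 -0.56  2.12  0.54  0.59 -0.11] F [ 0.7 -0.3 -0.3] w 55.5 g 55.0 t 40.7
eef_pos: [455.4, 51.3, 59.3]
wrist_force: [0.4, -0.4, -0.3]
eef_pos: [455.1, 51.3, 57.3]
wrist_force: [0.2, 0.4, -0.5]
```

```bash
for i in 1 2; do echo '[0,0,0.02,0,0,0,0,0,0,0,0,0,0,0,0,0,0,0]' > next.json && python3 nudge.py next.json | grep -E "wrist|eef"; done
echo '[0,0,0,0,0,0,0,0,0,0,0,0,0,0,0,0,0,0]' > next.json && python3 nudge.py next.json 70 20| grep -E "wrist|eef"
echo '[0,0,-0.4,0,0,0,0,0,-0.6,0,0,0,0,0,-0.7,0,0,0,0,0,-0.8,0,0,0,0,0,0,0,0,0,0,0,0,0,0,0,0,0,0,0,0,0]' > next.json && python3 nudge.py next.json | grep -E "wrist|eef"
python3 c.py 436 270.4 190 124 0
```

```text
eef_pos: [455.1, 51.4, 56.2]
wrist_force: [-0.2, 0.1, -0.5]
eef_pos: [455.1, 51.4, 55.2]
wrist_force: [-0.8, -0.4, -0.7]
eef_pos: [455.2, 51.4, 55.3]
wrist_force: [0.4, -0.3, 0.4]
eef_pos: [454.7, 50.7, 180.0]
wrist_force: [0.0, 0.0, 0.8]
shift first: [192.7 107.1   9.1] or turn first then: [192.6 107.4   8.7] turn [ 0.001 -0.001 -0.001] | grasp pt [454.7  50.7 198.7] yaw 123.9 q [ 0.4   0.37 -0.73  2.04  0.33  0.84  0.08] F [0.  0.  0.8] w 70.3 g 0.0 t 42.5
```

Released about at the floor. Now the button again.

```bash
echo '[0.64,0.36,0,0,0,0,0.64,0.36,0,0,0,0,0.64,0.36,0,0,0,0,0.64,0.36,0,0,0,0,0.64,0.36,0,0,0,0,0.654,0.34,0,0,0,0,0,0,0,0,0,0,0,0,0,0,0,0,0,0,0,0,0,0]' > next.json && python3 nudge.py next.json 0 30 | grep -E "wrist|eef|wid"
echo '[0,0,0.6,0,0,0,0,0,0.8,0,0,0,0,0,0.7,0,0,0,0,0,0.3,0,0,0,0,0,0,0,0,0,0,0,0,0,0,0,0,0,0,0,0,0]' > next.json && python3 nudge.py next.json | grep -E "wrist|eef"
python3 m.py | grep -E "(top|scene) yel.* [123]..?\]"|grep -v "36  36"|tail -8
```

```text
eef_pos: [435.3, 269.7, 179.2]
wrist_force: [0.7, -1.4, -0.8]
width: -0.1
eef_pos: [437.1, 270.6, 61.7]
wrist_force: [0.1, -0.4, -0.5]
scene yel [302 139  95  32 724] [339.1 153.4] [ 801. -119.   36.]
scene yel [419 147   8   9  29] [422.7 151.5] [ 703. -337.   36.]
scene yel [371 161  44  36 310] [397.9 179.6] [ 576. -137.   36.]
scene yel [357 165  10   6  25] [361.4 167.4] [ 686. -109.   36.]
scene yel [347 175  25  13  66] [360.5 178.9] [623. -59.  36.]
scene yel [354 192  26  27  86] [369.8 198.8] [519.  -6.  36.]
scene yel [360 337   9  12  33] [363.5 342.8] [127. 308.  36.]
scene yel [342 349  17  14  59] [349.9 355.8] [113. 341.  36.]
```

Scaled: 3 mm is 0.06, 2 mm is 0.04.

```bash
echo '[0,0,0.06,0,0,0,0,0,0.06,0,0,0,0,0,0.06,0,0,0,0,0,0.06,0,0,0,0,0,0.04,0,0,0,0,0,0,0,0,0,0,0,0,0,0,0,0,0,0,0,0,0]' > next.json && python3 nudge.py next.json | grep -E "wrist|eef"
for i in 1 2; do echo '[0,0,0.024,0,0,0,0,0,0,0,0,0,0,0,0,0,0,0]' > next.json && python3 nudge.py next.json | grep -E "wrist|eef"; done
```

```text
eef_pos: [436.9, 271.2, 47.9]
wrist_force: [-1.8, -2.8, 17.0]
eef_pos: [437.0, 271.3, 47.7]
wrist_force: [-3.8, -5.3, 30.1]
eef_pos: [437.0, 271.3, 47.4]
wrist_force: [-8.1, -9.2, 42.6]
```

Scaled: -35 mm is -0.7, 30 mm is 0.6.

```bash
echo '[0,0,-0.06,0,0,0,0,0,-0.2,0,0,0,0,0,-0.5,0,0,0,0,0,-0.7,0,0,0,0,0,-0.7,0,0,0,0,0,-0.7,0,0,0,0,0.4,-0.4,0,0,0,0,0.6,0,0,0,0,0,0,0,0,0,0,0,0,0,0,0,0]' > next.json && python3 nudge.py next.json | grep -E "wrist|eef"
echo '[0,0.7,0,0,0,0,0,0.7,0,0,0,0,0,0.7,0,0,0,0,0,0,0,0,0,0,0,0,0,0,0,0,0,0,0,0,0,0,0,0,0,0,0,0,0,0,0,0,0,0,0,0,0,0,0,0]' > next.json && python3 nudge.py next.json | grep -E "wrist|eef"
python3 - <<'E'
from h import *
S=env.camera("scene");T=env.camera("top")
b=cv2.resize(S["image"][140:320,120:440],None,fx=1.22,fy=1.22);a=cv2.resize(T["image"][120:300,120:440],None,fx=1.22,fy=1.22)
cv2.imwrite("pics/b1.png",np.hstack([a,b]))
E
```

```text
eef_pos: [478.0, 299.1, 207.3]
wrist_force: [-1.0, -0.1, -0.5]
eef_pos: [564.2, 356.6, 207.9]
wrist_force: [-0.9, -1.3, 0.2]
```

View pics/b1.png

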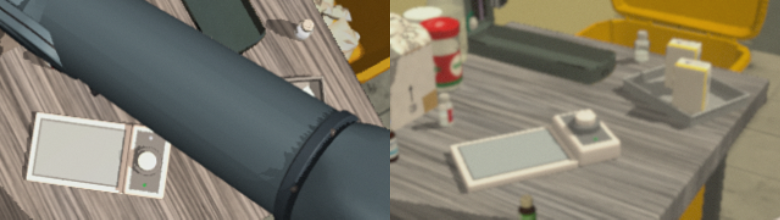

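Both cartons are standing in the tray, the button is up, the vials are still standing and the arm is clear of everything.

```bash
python3 -c "
from station import env
print(env.sign_off())"
```

```text
the job is handed in; nothing more can be done
None
```

The job is done and handed in: this start had two cartons, and both stood on end on the reader for the first button press, then went into the steel tray (standing) before the second press; each press peaked at about 42 N at the wrist, and the vials were left standing.

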